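# Swap the headlight bulb and offer up the new one

## Task

Change the bulb of the grey headlight that lies face down on the bench: first draw the blown glass bulb out of its socket, lower it gently (do not drop it) into the open tin and let go of it there, then take the larger LED bulb, the one with three tabs on its collar, out of the carton and carry it over the clutter to the headlight. Finish still holding the LED bulb, quite still and upright, its nose centred about a centimetre above the socket hole and its three tabs turned to match the three notches (wide tab over wide notch), so that your mate can guide it home; the LED bulb must never touch the headlight. Leave the tin standing where it is, and everything else too.

Things in the scene. Friction and masses are not known exactly. Their poses are not given: they have to be found in the camera images.
- headlight: Grey plastic headlight, fixed, lens down, back up, 104 mm high (135 with the old bulb in). Rim 140 (its x) x 190 mm (y), 36 mm high, 214 mm over the ears; round shell 132 mm wide narrows to 62 mm at the socket ring. Origin: centre of its underside, z up; +x is the wide notch's side, an adjuster with white knob reaches 102 mm to -x at 42-55 mm height. Thin wire clip hangs at -y.
- socket (a point): Centre of the socket's mouth, 104 mm above the bench, axes as the headlight's. Vertical hole, 34 mm diameter, over 60 mm deep, in a flat seat 4 mm below this point. A lip round the seat (48 mm inside, 62 outside) rises to this point's height, with three notches: wide (16.5 mm) at +x, narrow (11.5 mm) at +120 and -120 degrees.
- old_bulb: Blown glass bulb, loose, 36-56 g, nose down in the socket, flange on the seat. Origin: tip of the nose, z up along the bulb. Glass nose 17 mm diameter, z 0 to 47 mm; flange 42 mm diameter, z 52 to 55, with three tabs out to 26 mm radius (wide at +x); round metal base 22 mm diameter, z 55 to 75, to grip; three blades within 16 mm width, up to z 88.
- old_bulb_flange (a point): Centre of the flange of the old bulb, 53.5 mm above the tip of its nose.
- tin: Open cylindrical metal milk-powder tin, plain, loose, 240-390 g, standing on the bench: 100 mm outside, 94 mm inside diameter, 110 mm high, inner floor 4 mm above the bench. Origin: centre of its underside, z up. Empty.
- carton: Open bulb carton with pale moulded insert, fixed: 114 (its x) x 190 mm (y), flat top 60 mm above the bench, folded-out flaps on the x sides. Two round wells, 22 mm diameter, 54 mm deep, 50 mm to either side of its centre along y, an LED bulb standing nose down in each. Origin: centre of its underside.
- led_bulb: New LED bulb, loose, 80-130 g, nose down in either well, flange on the carton's top: tip 12 mm above the bench. Origin: tip of the nose, z up. Nose 16 mm diameter, z 0-48 mm; flange 42 mm, z 48-51, tabs to 26 mm radius: wide (12 mm) at +x, narrow (7) at +-120 degrees; neck 22 mm; finned heat sink z 58-96, 38 mm along x, 30 along y: grip its flat +y and -y sides.
- led_tab (a point): Middle of the outer part of the wide tab of the new LED bulb: 24 mm from the bulb's axis along its +x, 49.5 mm above the nose tip.
- small_bulb: The other LED bulb, which is not wanted: loose, in the other well; plain round collar of 30 mm without tabs, round heat sink of 25 mm diameter, top 36 mm above the carton. Origin: tip of its nose. Leave alone.
- carb: Aluminium carburettor body, loose, standing on its float bowl, about 90 x 70 mm and 102 mm high, behind the tin as seen from the robot. Origin: centre of its underside. Leave alone.
- mallet: Mallet with black rubber tips on a 60 mm thick, 96 mm long head and a 245 mm wooden handle, loose, lying near the far edge, 60 mm high. Origin: under the middle of the head; the handle runs along its -x. Leave alone.
- spanner: Steel combination spanner, 175 mm long, 8 mm thick, loose, lying flat near the far edge. Origin: middle. Leave alone.
- grease_pot: Closed grey plastic grease pot, 68 mm diameter, 65 mm high, loose, near the far edge. Origin: centre of its underside. Leave alone.
- float_bowl: Loose aluminium carburettor float bowl, an open box 62 x 50 x 32 mm, near the far edge. Origin: centre of its underside. Leave alone.
- driver: Screwdriver with black handle, 200 mm long, loose, lying near the far edge. Origin: near its middle. Leave alone.
There are look-alikes about, which are no part of the job. Leave any red look-alike of the tin alone.

How it is judged:
By the outcome, as a careful person would: the job done as asked, in the order asked, and still so for the second after the job is handed in, while the arm keeps its last pose, push and grip.
It also fails if it takes over 58 s, if anything falls off the work surface, if the arm or the gripper's body presses on something with over 40 N, if the wrist force passes 120 N, or if a joint passes its speed limit or range.

## Robot

A 7-joint arm with a two-finger parallel gripper is mounted at the origin on the work surface. World frame = base frame: x ahead of the robot, y to its left, z up, the work surface at z = 0. Lengths are in m, angles in rad, forces in N, time in s.
With the tool pointing down it reaches from about 0.35 to 0.775 m from the base axis. Payload 3.1 kg.
Tool frame: the origin (TCP) lies between the finger pads; the fingertips stand 17 mm ahead of it and the grasp point (between the pads) lies 2 mm behind it; z points along the fingers, y is the line along which they close (so a half turn about z gives the same grasp; the last joint's range is limited). The gripper opens to 85 mm and grips with 20 to 120 N. Pads are 22 mm wide; open, the fingers measure 114 mm over their backs; the gripper's body (76 mm by 85 mm) begins 54 mm behind the grasp point. The pads swing forward as they close: fully open they stand 13 mm farther back than shut.
Start: joints at [-1.238, 0.311, 0.014, 1.512, -0.004, 1.319, -0.027], TCP at [0.201, 0.512, 0.219] pointing down, gripper open.
Joint ranges: [-2.7, 2.7], [-0.3, 1.91], [-1.27, 1.3], [0.12, 2.57], [-1.44, 4.58], [0.2, 2.03], [-3.05, 3.05]. Speed limits (rad/s): [2.79, 2.79, 3.14, 3.14, 3.14, 3.14, 3.14].

## Interface

Orientations are given as a unit quaternion [w, x, y, z].
In Python, from rig import readout, optics, robot, nets gives the robot as it stands. The module is installed in compiled form; this text tells all that it offers.
- The arm moves only by the tool move_arm, never from a script. Its argument "plan" is a list of rows, each an object of numbers: "dx", "dy", "dz": the shift along the tool's x, y, z in mm; "yaw": the turn about the tool's z in degrees. A call has 1 to 20 rows; each row is the pose to reach, as a shift and turn from the pose commanded when the call began, along the tool's axes at that moment; what a row does not reach only later rows make up. A row lasts 1/8 s, in which the tool goes at most 62.5 mm and 10.7 degrees, less where a joint would pass 70% of its speed; a pose out of reach is approached as far as the arm can. A call with a gripper value outside its range is refused whole. "gripper" is the closure, from -1 (fully open) to 1 (shut), set as the call begins (left out, the last holds). The fingers move at their own pace and stop on an object; "grip_force" is the grip in N (left out, the last holds). Time passes only in rows, so rows that repeat a pose let the fingers close. It gives the time, the measured TCP pose, the force, the opening and the grip force at its end, in the units of the state.
- readout.state(): the state, without advancing time (a new reading comes with each control period).
- optics.grab_frame(name): name is "side" or "top" or "wrist"; returns (picture, depth): 384x512x3 uint8, red, green, blue; 384x512 float32, m along the optical axis (not along the pixel's ray), 0 where there is no reading.
- optics.camera_model(name): a dict with "fovy" (degrees; the focal length in pixels is half the picture's height over the tangent of half this angle, whatever the lens; pixels are square), "cx", "cy" (the principal point, pixels), "k1" (the pictures are not rectified: a ray, as slopes to the right and down, at radius r is drawn at 1 + k1 r^2 times it, then the intrinsics apply), "eye" and "attitude" of the camera in the world. Camera axes: x right, y down, z forward; pixel columns grow to the right and rows downward; lengths in m; the calibration is good to about 2 mm. A picture is of the moment at which its call begins: read the wrist's pose just before it. camera_model takes no time and is no camera call; for the wrist camera it gives the pose at the moment of the call.
- robot.close_job(): hands the job in; it is judged then, once.
Trained networks look in the newest picture that a camera, given by its name, has taken for a name from the list of things; names that differ only in an ending like _2 or _b are one class to them, and where a whole thing is asked for, a point or a joint stands for the part that bears it (a point fixed in the world has none). Each returns a list of dicts, best first, with "conf" (0 to 1); they miss things now and then, are a little off and sometimes report something else, mostly with a low value. They report only what shows in the picture. A call takes as long as a camera call. They do not tell look-alikes from the thing itself.
- nets.find_in(camera, label): "xy" ([column, row] as shares, 0 to 1, of the picture: columns of its width, rows of its height, amid what is visible of it).
- nets.place_of(camera, label): "xy" ([column, row] as shares, 0 to 1, of the picture: columns of its width, rows of its height: a listed point, or the origin of a listed thing).
The state is a dict: "t": time; "joint_positions": joint angles; "qvel": joint speeds; "joint_efforts": joint torques, N m; "ee_pos": TCP position; "ee_rot": TCP orientation; "contact_force": force on the tool from outside, world axes, zero at the start; "wrist_torque": the same for the moment, N m; "grip_width": opening from 0.0 (shut) to 1.0 (fully open); "gripper_force": force on a finger pad.
Only numpy, scipy, OpenCV 4.12 (cv2) and the standard library are available. Lean on these libraries where they do the work, as an engineer would, in place of code of your own. Each camera call takes 0.05 s, during which the arm holds its last target. There are 200 camera calls.

## Working session

There is one attempt and no reset: what is moved stays moved. The work goes in short steps, Python scripts to look and compute and a tool call to move; the robot and the scene stay as the last step left them, time stands still between calls to the robot, and variables do not carry over. Pictures are saved under pics/ and viewed, at most 11 in all, crops included, and the job is handed in when it is done.

Besides the shell and the picture viewer there is one more tool, called after "Emit:" as name([rows], argument=value, ...), one row to a line, values as JSON. move_arm: Moves the arm, as the interface text tells. Its arguments: {"type":"object","properties":{"plan":{"type":"array","items":{"type":"object","properties":{"dx":{"type":"number"},"dy":{"type":"number"},"dz":{"type":"number"},"yaw":{"type":"number"}}}},"gripper":{"type":"number"},"grip_force":{"type":"number"}},"required":["plan"]}

```bash
mkdir -p pics
cat > h.py <<'E'
import numpy as np, cv2
from scipy.spatial.transform import Rotation as R
from rig import readout, optics, robot, nets
def q2R(q): return R.from_quat([q[1],q[2],q[3],q[0]]).as_matrix()
def att(m):
    a=np.array(m["attitude"],float); return a if a.shape==(3,3) else q2R(a)
def rays(m,px):
    px=np.atleast_2d(px).astype(float); f=192/np.tan(np.radians(m["fovy"])/2)
    d=(px-[m["cx"],m["cy"]])/f; s=d.copy()
    for _ in range(20): s=d/(1+m["k1"]*(s**2).sum(1,keepdims=True))
    return np.c_[s,np.ones(len(s))]
def pt(m,px,depth): return np.array(m["eye"])+(rays(m,px)*np.reshape(depth,(-1,1)))@att(m).T
def atz(m,px,z):
    r=rays(m,px)@att(m).T; e=np.array(m["eye"]); return e+r*((z-e[2])/r[:,2])[:,None]
def proj(m,P):
    f=192/np.tan(np.radians(m["fovy"])/2); c=(np.atleast_2d(P)-m["eye"])@att(m); s=c[:,:2]/c[:,2:]
    return s*(1+m["k1"]*(s**2).sum(1,keepdims=True))*f+[m["cx"],m["cy"]]
def cloud(m,D):
    v,u=np.mgrid[0:384,0:512]; P=pt(m,np.c_[u.ravel(),v.ravel()],D.ravel()).reshape(384,512,3); P[D==0]=np.nan; return P
E
cat > a.py <<'E'
from h import *
S={}
for c in ["top","side"]:
    I,D=optics.grab_frame(c); m=optics.camera_model(c); np.savez(f"{c}0.npz",I=I,D=D); cv2.imwrite(f"pics/{c}0.png",cv2.resize(I[...,::-1],(800,600)))
    print(c,m)
    for l in ["headlight","socket","old_bulb","old_bulb_flange","tin","carton","led_bulb","led_tab","small_bulb","carb"]:
        print(l,[(np.round(np.array(d["xy"])*[512,384],1).tolist(),round(d["conf"],2)) for d in nets.place_of(c,l)[:3]])
s=readout.state(); print(s["ee_pos"],s["ee_rot"],s["t"])
E
python3 a.py
```

```text
top {'fovy': 48.457124031615024, 'cx': 254.49251259787243, 'cy': 185.38810818715567, 'k1': -0.09115803233033047, 'eye': array([0.31938909, 0.00250369, 1.20694754]), 'attitude': array([ 0.0635282 , -0.69962226,  0.70896483, -0.06214277])}
headlight [([341.8, 195.2], 0.6)]
socket [([349.4, 191.2], 0.77)]
old_bulb [([345.7, 193.2], 0.74)]
old_bulb_flange [([347.7, 188.7], 0.48), ([166.9, 209.7], 0.44)]
tin [([317.8, 258.8], 0.93), ([184.1, 274.7], 0.85), ([261.1, 213.4], 0.55)]
carton [([172.1, 208.7], 0.86)]
led_bulb [([146.9, 204.7], 0.51)]
led_tab [([146.0, 195.1], 0.79)]
small_bulb [([184.1, 211.1], 0.5)]
carb [([257.8, 145.2], 0.73)]
side {'fovy': 57.43319794279005, 'cx': 249.24822596472828, 'cy': 192.76815032365835, 'k1': -0.0323051865778431, 'eye': array([0.36233072, 0.55075518, 0.80078636]), 'attitude': array([ 0.0489184 , -0.15284983,  0.92928588, -0.33267351])}
headlight [([283.6, 158.4], 0.58)]
socket [([288.0, 132.5], 0.74), ([228.6, 129.3], 0.37)]
old_bulb [([284.5, 146.2], 0.44)]
old_bulb_flange [([288.4, 134.8], 0.46)]
tin [([280.3, 214.8], 0.8), ([319.6, 307.1], 0.8), ([336.7, 188.3], 0.59)]
carton [([242.2, 304.3], 0.73)]
led_bulb [([227.7, 317.8], 0.82), ([148.6, 249.9], 0.25)]
led_tab [([218.8, 308.1], 0.8)]
small_bulb [([249.7, 283.0], 0.64)]
carb [([209.6, 201.2], 0.58)]
[0.20130535 0.51183099 0.21920345] [7.68326835e-06 1.86269525e-01 9.82498684e-01 4.19045524e-06] 1.1
```

View pics/top0.png

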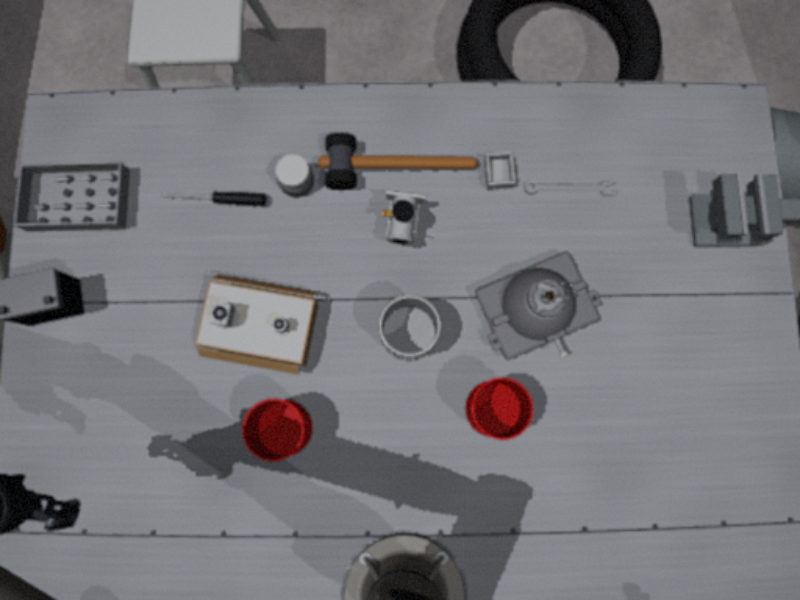

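View pics/side0.png

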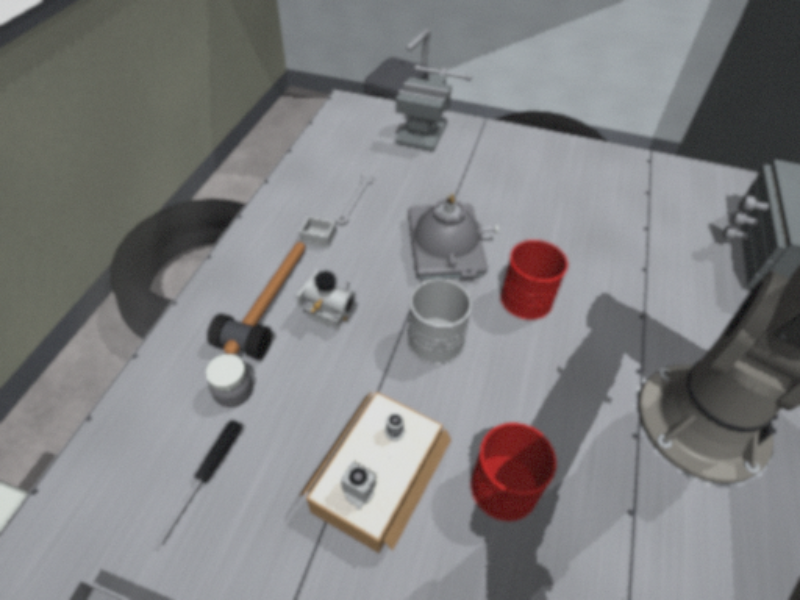

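```bash
cat > b.py <<'E'
from h import *
mt,ms=[optics.camera_model(c) for c in("top","side")]
T=dict(socket=[(349.4,191.2),(288,132.5)],tin=[(261.1,213.4),(280.3,214.8)],carton=[(172.1,208.7),(242.2,304.3)],led=[(146.9,204.7),(227.7,317.8)],tab=[(146,195.1),(218.8,308.1)],small=[(184.1,211.1),(249.7,283)],carb=[(257.8,145.2),(209.6,201.2)],headl=[(341.8,195.2),(283.6,158.4)])
for k,(a,b) in T.items():
    A=[];y=[]
    for m,p in((mt,a),(ms,b)):
        d=(rays(m,p)@att(m).T)[0]; d/=np.linalg.norm(d); Q=np.eye(3)-np.outer(d,d); A.append(Q); y.append(Q@np.array(m["eye"]))
    X=np.linalg.solve(sum(A),sum(y)); print(k,X.round(3),[np.linalg.norm(A[i]@X-y[i]).round(4) for i in(0,1)])
m=optics.camera_model("wrist"); s=readout.state(); Rt=q2R(s["ee_rot"]); print(m["fovy"],m["cx"],m["cy"],"cam in tool",Rt.T@(m["eye"]-s["ee_pos"]),"\n",Rt.T@att(m)); print(Rt)
# depth clouds
for c,mm in(("top",mt),("side",ms)):
    z=np.load(c+"0.npz"); P=cloud(mm,z["D"])
    for nm,lo,hi,cx,cy,r in(("tinrim",.09,.125,0,0,.09),):
        x=[0.0]
    np.save(c+"P.npy",P)
    print(c,"table z",np.nanmedian(P[...,2]))
E
python3 b.py
```

```text
socket [ 0.498 -0.245  0.11 ] [np.float64(0.0003), np.float64(0.0003)]
tin [ 0.453 -0.014  0.017] [np.float64(0.0008), np.float64(0.0008)]
carton [ 0.474  0.244 -0.023] [np.float64(0.0008), np.float64(0.0008)]
led [0.483 0.305 0.034] [np.float64(0.0029), np.float64(0.0029)]
tab [0.504 0.3   0.063] [np.float64(0.0021), np.float64(0.0021)]
small [0.466 0.203 0.015] [np.float64(0.0027), np.float64(0.0027)]
carb [ 0.659 -0.008 -0.002] [np.float64(0.0021), np.float64(0.0021)]
headl [ 0.504 -0.247 -0.002] [np.float64(0.001), np.float64(0.001)]
68.29880248841582 255.45980079254505 192.20865831474728 cam in tool [ 0.07703047 -0.00039511 -0.15344494] 
 [[ 7.76651082e-04 -9.53859564e-01 -3.00252108e-01]
 [ 9.99999364e-01  9.86244237e-04 -5.46500445e-04]
 [ 8.17406587e-04 -3.00251492e-01  9.53859724e-01]]
[[-9.30607328e-01  3.66019127e-01  1.66587103e-05]
 [ 3.66019127e-01  9.30607328e-01  5.37191603e-06]
 [-1.35364939e-05  1.10965510e-05 -1.00000000e+00]]
top table z 0.0007076764557385484
side table z -8.312904462215442e-05
```

Emit:
move_arm([
  {"dx": -50, "dy": -14},
  {"dx": -100, "dy": -28},
  {"dx": -155, "dy": -43},
  {"dx": -210, "dy": -58},
  {"dx": -265, "dy": -74},
  {"dx": -310, "dy": -86},
  {"dx": -336, "dy": -93},
  {"dx": -336, "dy": -93},
  {"dx": -336, "dy": -93},
], gripper=-1)

```text
invalid input
```

```bash
cat > w.py <<'E'
from h import *
import sys
n=sys.argv[1]; labs=sys.argv[2].split(","); s=readout.state(); m=optics.camera_model("wrist"); I,D=optics.grab_frame("wrist")
np.savez(n+".npz",I=I,D=D,eye=m["eye"],A=m["attitude"]); cv2.imwrite(f"pics/{n}.png",cv2.resize(I[...,::-1],(800,600)))
np.save(n+"P.npy",cloud(m,D))
print(s["t"],s["ee_pos"].round(4),s["ee_rot"].round(4),s["contact_force"].round(2),s["grip_width"])
for l in labs:
    if l: 
        l,z=l.split(":"); print(l,[(np.round(np.array(d["xy"])*[512,384],1).tolist(),atz(m,np.array(d["xy"])*[512,384],float(z))[0].round(4).tolist(),round(d["conf"],2)) for d in nets.place_of("wrist",l)[:3]])
E
python3 w.py led1 led_bulb:.012,led_tab:.0615,small_bulb:.012,carton:0
```

```text
1.1 [0.2013 0.5118 0.2192] [0.     0.1863 0.9825 0.    ] [ 0.35 -0.54 -0.44] 0.9986827669348594
led_bulb []
led_tab []
small_bulb []
carton []
```

View pics/led1.png

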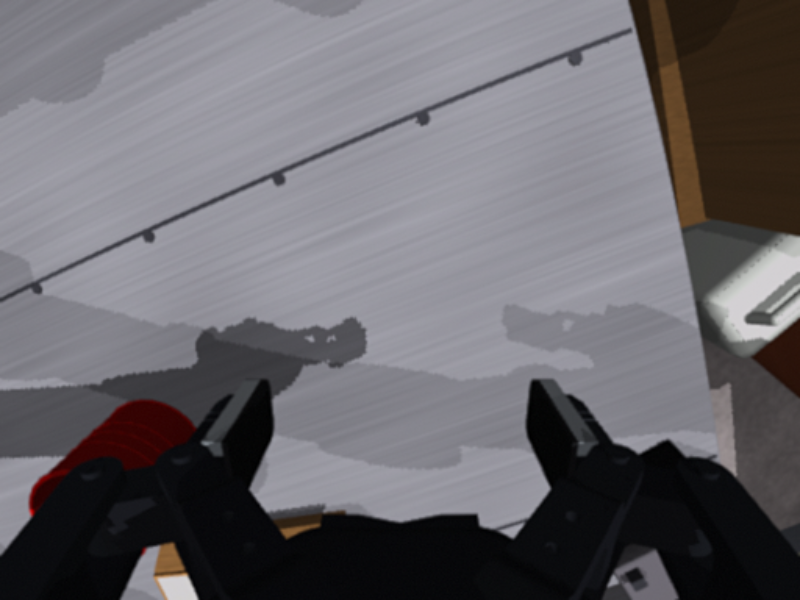

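Emit:
move_arm([
  {"dx": -50, "dy": -14, "dz": 0, "yaw": 0},
  {"dx": -100, "dy": -28, "dz": 0, "yaw": 0},
  {"dx": -155, "dy": -43, "dz": 0, "yaw": 0},
  {"dx": -210, "dy": -58, "dz": 0, "yaw": 0},
  {"dx": -265, "dy": -74, "dz": 0, "yaw": 0},
  {"dx": -310, "dy": -86, "dz": 0, "yaw": 0},
  {"dx": -336, "dy": -93, "dz": 0, "yaw": 0},
  {"dx": -336, "dy": -93, "dz": 0, "yaw": 0},
  {"dx": -336, "dy": -93, "dz": 0, "yaw": 0},
])

```text
t: 2.48
ee_pos: [0.4787, 0.3038, 0.2191]
ee_rot: [-0.001, 0.185, 0.983, 0.0]
contact_force: [0.3, 0.7, 0.2]
grip_width: 1.0
gripper_force: 0.0
```

```bash
python3 w.py led2 led_bulb:.012,led_tab:.0615,small_bulb:.012,carton:0
```

```text
2.475 [0.4787 0.3038 0.2191] [-8.000e-04  1.853e-01  9.827e-01  4.000e-04] [0.31 0.68 0.16] 1.000470787070426
led_bulb [([253.4, 166.0], [0.4779, 0.3006, 0.012], 0.58)]
led_tab [([258.5, 197.5], [0.5049, 0.2967, 0.0615], 0.82)]
small_bulb [([177.8, 184.0], [0.4639, 0.198, 0.012], 0.81)]
carton [([219.6, 172.0], [0.4713, 0.254, 0.0], 0.76)]
```

View pics/led2.png

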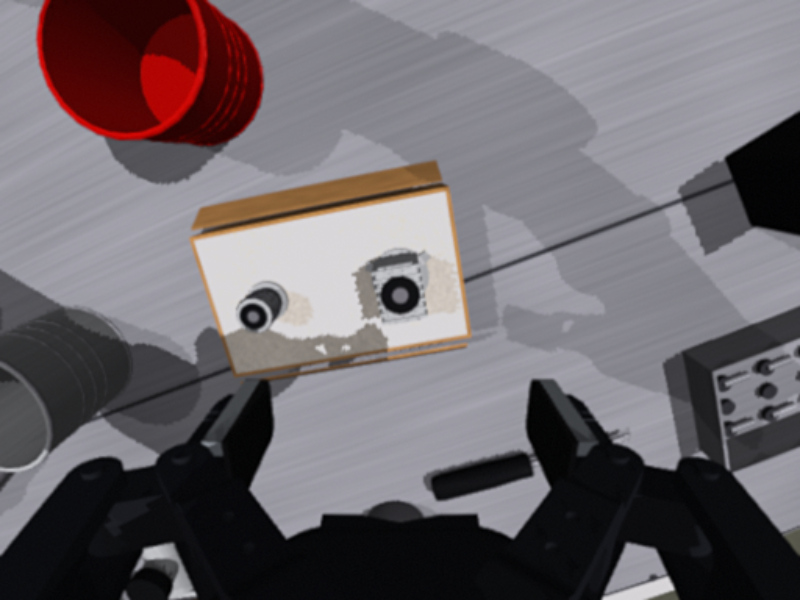

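Run:
```python
from h import *
z=np.load("led2.npz"); I=z["I"]; cv2.imwrite("pics/ledcrop.png",cv2.resize(I[145:235,135:305][...,::-1],None,fx=4.6,fy=4.6,interpolation=cv2.INTER_CUBIC))
P=np.load("led2P.npy")
for nm,(cx,cy) in dict(led=(.479,.301),small=(.465,.2)).items():
    d=np.hypot(P[...,0]-cx,P[...,1]-cy)<.035
    top=P[d&(P[...,2]>.075)&(P[...,2]<.15)]
    q=top[top[:,2]>.1] if nm=="led" else top[top[:,2]>.088]
    r=cv2.minAreaRect((q[:,:2]*1000).astype(np.float32)); print(nm,len(q),r,q.mean(0),q[:,2].max())
d=(np.abs(P[...,2]-.06)<.006)&(np.hypot(P[...,0]-.472,P[...,1]-.252)<.13); print(cv2.minAreaRect((P[d][:,:2]*1000).astype(np.float32)))
```

```text
led 1119 ((481.0962829589844, 302.3840637207031), (29.87550926208496, 38.285980224609375), 79.07083129882812) [0.4801722  0.30269493 0.10663027] 0.10954152300887665
small 460 ((462.2298278808594, 204.62933349609375), (24.47528839111328, 24.48733139038086), 39.60320281982422) [0.46191807 0.20547806 0.09488194] 0.0974136039278442
((471.5130310058594, 252.95547485351562), (190.86239624023438, 133.08993530273438), 79.16436004638672)
```

View pics/ledcrop.png

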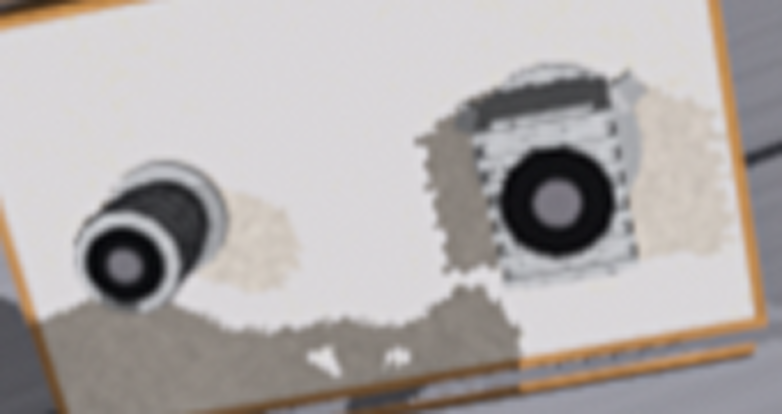

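Emit:
move_arm([
  {"dx": -20, "dy": -46, "dz": 0, "yaw": 0},
  {"dx": -43, "dy": -99, "dz": 0, "yaw": 0},
  {"dx": -66, "dy": -152, "dz": 0, "yaw": 0},
  {"dx": -89, "dy": -205, "dz": 0, "yaw": 0},
  {"dx": -112, "dy": -258, "dz": 0, "yaw": 0},
  {"dx": -135, "dy": -311, "dz": 0, "yaw": 0},
  {"dx": -158, "dy": -364, "dz": 0, "yaw": 0},
  {"dx": -181, "dy": -417, "dz": 0, "yaw": 0},
  {"dx": -203, "dy": -468, "dz": 0, "yaw": 0},
  {"dx": -218, "dy": -504, "dz": 0, "yaw": 0},
  {"dx": -218, "dy": -504, "dz": 0, "yaw": 0},
  {"dx": -218, "dy": -504, "dz": 0, "yaw": 0},
])

```text
t: 4.22
ee_pos: [0.4988, -0.245, 0.219]
ee_rot: [-0.0, 0.186, 0.983, 0.001]
contact_force: [-0.2, 0.7, 0.2]
grip_width: 1.004
gripper_force: 0.0
```

```bash
python3 w.py hl1 socket:.104,old_bulb:.048,old_bulb_flange:.1015,headlight:0
python3 - <<'E'
from h import *
P=np.load("hl1P.npy"); rr=np.hypot(P[...,0]-.498,P[...,1]+.245)
for lo,hi,r in((.118,.14,.03),(.106,.125,.02),(.099,.107,.04)):
    q=P[(rr<r)&(P[...,2]>lo)&(P[...,2]<hi)]; print(lo,len(q),q.mean(0),q.min(0),q.max(0),cv2.minAreaRect((q[:,:2]*1000).astype(np.float32)))
q=P[(rr<.13)&(P[...,2]>.03)&(P[...,2]<.04)]; print("rim",cv2.minAreaRect((q[:,:2]*1000).astype(np.float32)))
for c in("top","side"):
    T=np.load(c+"P.npy"); q=T[(np.hypot(T[...,0]-.459,T[...,1]+.014)<.08)&(T[...,2]>.104)&(T[...,2]<.118)]; print(c,"tin",len(q),cv2.minEnclosingCircle((q[:,:2]*1000).astype(np.float32)),np.median(q[:,2]))
E
```

```text
4.225 [ 0.4988 -0.245   0.219 ] [-1.000e-04  1.855e-01  9.826e-01  7.000e-04] [-0.16  0.75  0.19] 1.0039628066199802
socket []
old_bulb [([254.7, 172.9], [0.4994, -0.2466, 0.048], 0.84)]
old_bulb_flange [([259.0, 187.6], [0.503, -0.2433, 0.1015], 0.75), ([446.3, 206.9], [0.5949, -0.0664, 0.1015], 0.41), ([345.3, 299.7], [0.6664, -0.1988, 0.1015], 0.28)]
headlight [([255.3, 163.4], [0.4983, -0.2455, 0.0], 0.95), ([411.1, 66.5], [0.4533, -0.0184, 0.0], 0.26)]
0.118 418 [ 0.49924457 -0.2463076   0.12484094] [ 0.48990661 -0.25732438  0.11821041] [ 0.51054505 -0.23612805  0.13656085] ((500.5190734863281, -246.59136962890625), (20.61549949645996, 20.829038619995117), 69.01422119140625)
0.106 389 [ 0.49784442 -0.24580185  0.12112903] [ 0.48980527 -0.25732438  0.10608967] [ 0.51054505 -0.23612805  0.12496147] ((500.23309326171875, -246.77395629882812), (20.761564254760742, 20.9791202545166), 4.126095294952393)
0.099 2191 [ 0.49895212 -0.24668428  0.10211893] [ 0.46947257 -0.27808137  0.09900206] [ 0.53191767 -0.21596318  0.1069142 ] ((500.1676940917969, -247.36602783203125), (60.39129638671875, 62.567291259765625), 23.582027435302734)
rim ((500.59930419921875, -247.32476806640625), (138.25390625, 213.66409301757812), 22.332576751708984)
top tin 204 ((457.1266174316406, -14.7791166305542), 51.05065155029297) 0.11031532742222072
side tin 244 ((456.6667785644531, -15.272774696350098), 52.23976516723633) 0.10949244221752552
```

View pics/hl1.png

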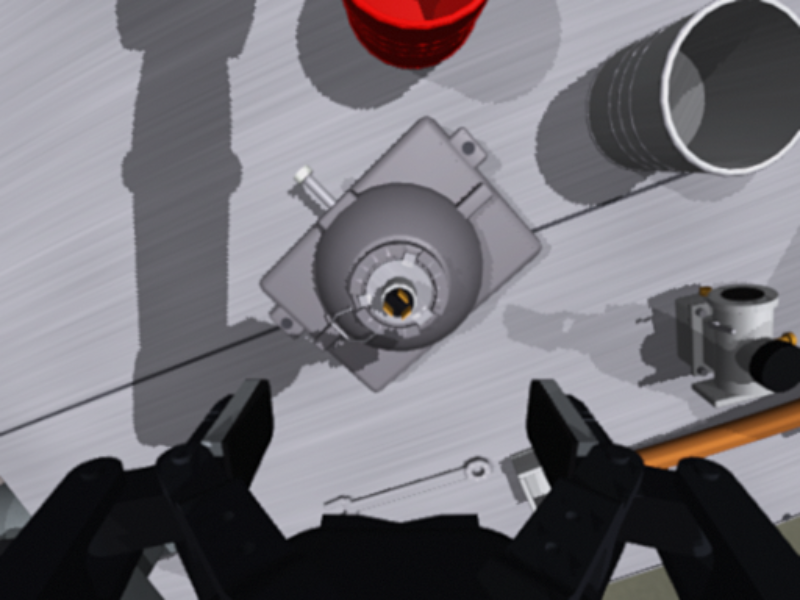

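Run:
```python
from h import *
print(readout.state()["joint_positions"].round(2))
P=np.load("hl1P.npy"); d=P[...,:2]-[.5004,-.2469]; r=np.hypot(d[...,0],d[...,1])
q=(r>.016)&(r<.09)&(P[...,2]>.106); print(q.sum(), [(np.degrees(np.arctan2(*x[1::-1])).round(),np.hypot(*x).round(3),z.round(3)) for x,z in zip(d[q],P[...,2][q])][:30])
# lip profile by angle
q=(r>.0245)&(r<.0305)
a=np.degrees(np.arctan2(d[...,1],d[...,0]))[q]; z=P[...,2][q]
print([(b,round(float(np.median(z[(a>=b)&(a<b+8)]))*1000,1)) for b in range(-180,180,8) if ((a>=b)&(a<b+8)).sum()>3])
```

```text
[ 0.04  0.35  0.52  1.51 -0.18  1.33  1.78]
34140 [(np.float64(-127.0), np.float64(0.051), np.float64(0.248)), (np.float64(-127.0), np.float64(0.05), np.float64(0.247)), (np.float64(-127.0), np.float64(0.049), np.float64(0.248)), (np.float64(-128.0), np.float64(0.049), np.float64(0.249)), (np.float64(-127.0), np.float64(0.049), np.float64(0.247)), (np.float64(-128.0), np.float64(0.048), np.float64(0.249)), (np.float64(-128.0), np.float64(0.048), np.float64(0.247)), (np.float64(-128.0), np.float64(0.047), np.float64(0.247)), (np.float64(-129.0), np.float64(0.046), np.float64(0.248)), (np.float64(-129.0), np.float64(0.046), np.float64(0.248)), (np.float64(-128.0), np.float64(0.046), np.float64(0.247)), (np.float64(-129.0), np.float64(0.045), np.float64(0.248)), (np.float64(-129.0), np.float64(0.045), np.float64(0.248)), (np.float64(-130.0), np.float64(0.044), np.float64(0.248)), (np.float64(-128.0), np.float64(0.044), np.float64(0.246)), (np.float64(-127.0), np.float64(0.044), np.float64(0.245)), (np.float64(84.0), np.float64(0.045), np.float64(0.245)), (np.float64(86.0), np.float64(0.
[... 640 characters left out ...]
), np.float64(0.247)), (np.float64(84.0), np.float64(0.051), np.float64(0.248))]
[(-180, 326.2), (-172, 325.4), (-164, 323.6), (-156, 317.9), (-148, 103.2), (-140, 102.7), (-132, 102.5), (-124, 102.7), (-116, 103.0), (-108, 99.5), (-100, 99.3), (-92, 99.5), (-84, 103.3), (-76, 103.4), (-68, 102.9), (-60, 102.9), (-52, 102.6), (-44, 102.8), (-36, 102.7), (-28, 102.9), (-20, 103.0), (-12, 102.9), (-4, 102.7), (4, 101.6), (12, 99.3), (20, 99.1), (28, 99.6), (36, 103.3), (44, 102.7), (52, 102.9), (60, 102.7), (68, 102.7), (76, 102.9), (84, 102.9), (92, 102.7), (100, 314.0), (108, 319.0), (116, 325.5), (124, 325.8), (132, 326.3), (140, 98.8), (148, 98.4), (156, 102.6), (164, 102.8), (172, 103.0)]
```

Emit:
move_arm([
  {"dx": -2, "dy": -1, "dz": 10, "yaw": 10},
  {"dx": -2, "dy": -1, "dz": 30, "yaw": 20},
  {"dx": -2, "dy": -1, "dz": 50, "yaw": 30},
  {"dx": -2, "dy": -1, "dz": 70, "yaw": 30},
  {"dx": -2, "dy": -1, "dz": 84, "yaw": 30},
  {"dx": -2, "dy": -1, "dz": 92, "yaw": 30},
  {"dx": -2, "dy": -1, "dz": 96, "yaw": 30},
  {"dx": -2, "dy": -1, "dz": 96, "yaw": 30},
  {"dx": -2, "dy": -1, "dz": 96, "yaw": 30},
])

```text
t: 5.6
ee_pos: [0.5003, -0.2485, 0.1238]
ee_rot: [0.001, 0.434, 0.901, 0.0]
contact_force: [-0.3, -0.1, 0.5]
grip_width: 0.997
gripper_force: 0.0
```

Emit:
move_arm([
  {"dx": 0, "dy": 0, "dz": 0, "yaw": 0},
  {"dx": 0, "dy": 0, "dz": 0, "yaw": 0},
  {"dx": 0, "dy": 0, "dz": 0, "yaw": 0},
  {"dx": 0, "dy": 0, "dz": 0, "yaw": 0},
  {"dx": 0, "dy": 0, "dz": 0, "yaw": 0},
  {"dx": 0, "dy": 0, "dz": 0, "yaw": 0},
  {"dx": 0, "dy": 0, "dz": 0, "yaw": 0},
  {"dx": 0, "dy": 0, "dz": 0, "yaw": 0},
], gripper=1, grip_force=25)

```text
t: 6.6
ee_pos: [0.5004, -0.2477, 0.1234]
ee_rot: [0.0, 0.434, 0.901, 0.0]
contact_force: [1.0, 1.4, 2.3]
grip_width: 0.106
gripper_force: 24.6
```

Run:
```python
from h import *
a=optics.grab_frame("wrist")[0]; b=optics.grab_frame("side")[0]; m=optics.camera_model("side")
u,v=proj(m,[.5,-.247,.12])[0]; u,v=int(u),int(v)
c=cv2.resize(a[150:384,140:370],(460,468)); e=cv2.resize(b[v-30:v+30,u-20:u+22],None,fx=7.8,fy=7.8,interpolation=cv2.INTER_CUBIC)
cv2.imwrite("pics/grip.png",np.hstack([c,e[:468,:330]])[...,::-1])
```

```text
(no output)
```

View pics/grip.png

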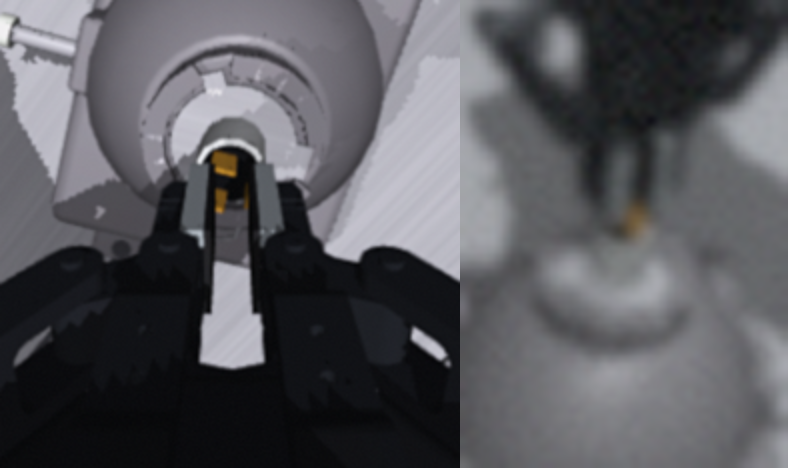

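Run:
```python
from h import *
s=readout.state(); m=optics.camera_model("wrist"); Rt=q2R(s["ee_rot"])
f=lambda p:((proj(m,s["ee_pos"]+Rt@np.array(p)/1000)[0]-[140,150])*2).round().tolist()
for z in(17,10,4,0,-15): print(z,"front corners",f([11,-11,z]),f([11,11,z]),f([11,-5,z]),f([11,5,z]))
print("rim",[f([11*np.cos(a),11*np.sin(a),0.4]) for a in np.arange(0,6.3,np.pi/2)])
print("blades",f([0,8,-12]),f([0,-8,-12]))
I,D=optics.grab_frame("wrist"); P=cloud(m,D)
Q=(P-s["ee_pos"])@Rt*1000
for (u,v) in[(198,170),(200,180),(198,200),(268,170),(266,200),(232,130),(232,142),(222,165)]:
    print((u,v),Q[150+v//2,140+u//2].round(1))
```

```text
17 front corners [199.0, 120.0] [267.0, 120.0] [217.0, 120.0] [248.0, 120.0]
10 front corners [197.0, 128.0] [268.0, 128.0] [217.0, 128.0] [249.0, 128.0]
4 front corners [196.0, 136.0] [269.0, 136.0] [216.0, 136.0] [250.0, 136.0]
0 front corners [195.0, 141.0] [270.0, 141.0] [216.0, 141.0] [250.0, 141.0]
-15 front corners [192.0, 163.0] [274.0, 163.0] [214.0, 163.0] [252.0, 163.0]
rim [[233.0, 140.0], [269.0, 174.0], [233.0, 207.0], [196.0, 174.0], [233.0, 140.0]]
blades [262.0, 194.0] [204.0, 194.0]
(198, 170) [ 11.2  -9.2 -19.6]
(200, 180) [ 11.2  -8.3 -25.3]
(198, 200) [ 11.2  -8.3 -35.4]
(268, 170) [ 11.    9.1 -19.2]
(266, 200) [ 11.    7.7 -35.2]
(232, 130) [11.6 -0.3  7.1]
(232, 142) [ 9.8 -0.3  2.1]
(222, 165) [ 7.8 -3.1 -8.9]
```

Run:
```python
from h import *
s=readout.state(); m=optics.camera_model("wrist"); Rt=q2R(s["ee_rot"]); print(s["ee_pos"],s["grip_width"],s["t"])
I,D=optics.grab_frame("wrist"); P=cloud(m,D)
Q=(P-s["ee_pos"])@Rt*1000
for v in range(124,200,6):
    print(v,[tuple(int(t) for t in Q[150+v//2,140+u//2]) for u in(180,190,196,200,206,212,220,232,244,252,258,264,270,280)])
```

```text
[ 0.50033195 -0.24780488  0.1234242 ] 0.10465972578790012 6.75
124 [(8, -17, 21), (8, -14, 21), (7, -12, 21), (8, -10, 21), (8, -8, 20), (9, -6, 17), (10, -4, 13), (11, 0, 13), (10, 3, 14), (9, 6, 18), (8, 8, 20), (8, 10, 19), (8, 12, 19), (8, 15, 19)]
130 [(5, -17, 21), (5, -14, 21), (5, -12, 22), (5, -10, 20), (7, -8, 18), (9, -6, 13), (11, -3, 8), (11, 0, 7), (10, 3, 9), (8, 6, 13), (7, 8, 17), (6, 10, 19), (6, 12, 20), (6, 15, 19)]
136 [(3, -17, 21), (3, -14, 21), (3, -12, 21), (3, -10, 20), (8, -8, 9), (9, -6, 7), (11, -3, 2), (11, 0, 3), (10, 3, 5), (8, 5, 8), (6, 8, 13), (4, 10, 19), (3, 12, 20), (4, 15, 19)]
142 [(1, -17, 21), (1, -14, 20), (1, -12, 20), (3, -10, 15), (8, -8, 4), (9, -6, 1), (9, -3, 1), (10, 0, 1), (10, 3, 0), (8, 5, 4), (7, 7, 8), (4, 10, 15), (1, 12, 20), (2, 15, 19)]
148 [(0, -17, 21), (0, -14, 21), (0, -12, 21), (5, -10, 6), (8, -8, 1), (8, -6, 0), (8, -3, 0), (9, 0, 0), (8, 3, 0), (8, 5, 0), (7, 7, 3), (3, 9, 11), (0, 12, 18), (0, 15, 20)]Traceback (most recent call last):
  File "<stdin>", line 6, in <module>
  File "<stdin>", line 6, in <genexpr>
ValueError: cannot convert float NaN to integer
```

Run:
```python
from h import *
s=readout.state(); m=optics.camera_model("wrist"); Rt=q2R(s["ee_rot"])
I,D=optics.grab_frame("wrist"); P=cloud(m,D)
Q=np.nan_to_num((P-s["ee_pos"])@Rt*1000,nan=-999)
for v in range(148,216,6):
    print(v,[tuple(int(t) for t in Q[150+v//2,140+u//2]) for u in(180,190,196,200,206,212,220,232,244,252,258,264,270,280)])
```

```text
148 [(0, -17, 21), (0, -14, 20), (0, -12, 21), (4, -10, 8), (8, -7, 0), (7, -6, 1), (9, -3, 0), (9, 0, -1), (8, 3, 0), (8, 5, 0), (7, 7, 3), (4, 9, 10), (0, 12, 19), (0, 15, 19)]
154 [(-3, -17, 22), (-2, -14, 21), (-2, -12, 21), (6, -9, 1), (6, -8, 1), (7, -6, -1), (7, -3, -2), (7, 0, -1), (7, 3, -2), (6, 5, 0), (6, 7, 0), (4, 9, 5), (-2, 12, 20), (-2, 15, 20)]
160 [(-4, -17, 20), (-4, -14, 21), (4, -11, 1), (4, -9, 0), (5, -7, -1), (8, -5, -7), (7, -3, -5), (6, 0, -4), (5, 3, -1), (5, 5, -2), (4, 7, 1), (4, 9, 1), (-4, 12, 19), (-4, 15, 19)]
166 [(-7, -17, 21), (10, -11, -16), (11, -9, -16), (10, -8, -16), (10, -7, -16), (10, -5, -16), (8, -3, -11), (7, 0, -8), (3, 3, -1), (10, 5, -16), (10, 6, -15), (10, 8, -16), (10, 9, -15), (-6, 15, 20)]
172 [(-9, -18, 21), (10, -11, -20), (11, -9, -20), (10, -8, -20), (11, -7, -20), (11, -5, -20), (6, -3, -11), (7, 0, -13), (1, 3, -1), (11, 4, -20), (10, 6, -19), (10, 8, -19), (10, 9, -19), (-9, 16, 20)]
178 [(-13, -18, 23), (10, -11, -23), (10, -9, -22), (11, -8, -23), (10, -6, -22), (11, -5, -23), (0, -3, 0), (0, 0, 0), (0, 3, -1), (11, 4, -2
[... 597 characters left out ...]
, 3, -5), (10, 4, -32), (10, 5, -32), (10, 7, -32), (11, 8, -33), (6, 11, -25)]
202 [(7, -13, -29), (11, -10, -36), (10, -8, -35), (10, -7, -35), (10, -6, -34), (9, -5, -32), (-4, -3, -9), (-9, 0, 0), (-3, 3, -10), (11, 4, -36), (10, 5, -34), (10, 7, -35), (10, 8, -35), (7, 11, -29)]
208 [(6, -13, -31), (11, -9, -39), (10, -8, -38), (10, -7, -38), (11, -6, -39), (7, -5, -33), (-4, -3, -11), (-24, 0, 22), (-23, 3, 20), (11, 4, -39), (10, 5, -38), (11, 6, -38), (11, 8, -39), (11, 10, -39)]
214 [(7, -12, -35), (11, -9, -42), (11, -8, -41), (11, -7, -42), (11, -6, -42), (6, -5, -33), (-25, -4, 20), (-24, 0, 19), (-25, 4, 21), (11, 4, -41), (11, 5, -42), (10, 6, -40), (11, 8, -41), (11, 10, -42)]
```

Emit:
move_arm([
  {"dx": 0, "dy": 0, "dz": 0, "yaw": 0},
  {"dx": 0, "dy": 0, "dz": 0, "yaw": 0},
  {"dx": 0, "dy": 0, "dz": 0, "yaw": 0},
  {"dx": 0, "dy": 0, "dz": 0, "yaw": 0},
  {"dx": 0, "dy": 0, "dz": 0, "yaw": 0},
  {"dx": 0, "dy": 0, "dz": 8, "yaw": 0},
  {"dx": 0, "dy": 0, "dz": 16, "yaw": 0},
  {"dx": 0, "dy": 0, "dz": 24, "yaw": 0},
  {"dx": 0, "dy": 0, "dz": 28, "yaw": 0},
  {"dx": 0, "dy": 0, "dz": 28, "yaw": 0},
], gripper=-0.2)

```text
t: 8.1
ee_pos: [0.4996, -0.248, 0.0947]
ee_rot: [-0.0, 0.434, 0.901, -0.0]
contact_force: [0.4, 0.6, 0.1]
grip_width: 0.605
gripper_force: 0.0
```

```bash
cat > tip.py <<'E'
from h import *
s=readout.state(); m=optics.camera_model("wrist"); Rt=q2R(s["ee_rot"])
I,D=optics.grab_frame("wrist"); P=cloud(m,D); Q=(P-s["ee_pos"])@Rt*1000
print(s["ee_pos"].round(4),s["grip_width"])
for sg in(-1,1):
    q=Q[(np.abs(Q[...,0]-10.7)<1)&(Q[...,1]*sg>2)&(Q[...,1]*sg<45)&(Q[...,2]<15)&(Q[...,2]>-60)]; q=q[np.abs(q[:,1])<np.abs(q[:,1]).min()+14]
    print(sg,len(q),"tip z",np.percentile(q[:,2],98) if len(q) else 0,"inner y",np.abs(q[:,1]).min() if len(q) else 0)
E
python3 tip.py
```

```text
[ 0.4996 -0.248   0.0947] 0.6046790232188313
-1 131 tip z -6.204403899610432 inner y 2.2792568194427067
1 173 tip z -6.327229525174069 inner y 2.2003756460529633
```

Emit:
move_arm([
  {"dx": 0, "dy": 0, "dz": 0, "yaw": 0},
  {"dx": 0, "dy": 0, "dz": 0, "yaw": 0},
  {"dx": 0, "dy": 0, "dz": 0, "yaw": 0},
  {"dx": 0, "dy": 0, "dz": 0, "yaw": 0},
  {"dx": 0, "dy": 0, "dz": 0, "yaw": 0},
  {"dx": 0, "dy": 0, "dz": 0, "yaw": 0},
], gripper=1, grip_force=25)

```text
t: 8.9
ee_pos: [0.5006, -0.2479, 0.0957]
ee_rot: [0.001, 0.434, 0.901, 0.0]
contact_force: [1.4, 2.0, 4.1]
grip_width: 0.244
gripper_force: 24.8
```

Run:
```python
from h import *
s=readout.state(); m=optics.camera_model("wrist"); Rt=q2R(s["ee_rot"])
I,D=optics.grab_frame("wrist"); P=cloud(m,D); Q=np.nan_to_num((P-s["ee_pos"])@Rt*1000,nan=-999)
q=Q[(Q[...,2]<35)&(Q[...,2]>-70)&(np.abs(Q[...,0]-10.8)<.9)&(np.abs(np.abs(Q[...,1])-13)<3)]
print(s["grip_width"],[ (b,int(((q[:,2]>=b)&(q[:,2]<b+3)).sum())) for b in range(-45,30,3)])
```

```text
0.2437978173095213 [(-45, 92), (-42, 80), (-39, 68), (-36, 63), (-33, 69), (-30, 58), (-27, 67), (-24, 57), (-21, 53), (-18, 48), (-15, 7), (-12, 0), (-9, 35), (-6, 27), (-3, 0), (0, 0), (3, 0), (6, 0), (9, 0), (12, 0), (15, 0), (18, 0), (21, 0), (24, 0), (27, 0)]
```

Emit:
move_arm([
  {"dx": 0, "dy": 0, "dz": -4, "yaw": 0},
  {"dx": 0, "dy": 0, "dz": -15, "yaw": 0},
  {"dx": 0, "dy": 0, "dz": -35, "yaw": 0},
  {"dx": 0, "dy": 0, "dz": -60, "yaw": 0},
  {"dx": 0, "dy": 0, "dz": -90, "yaw": 0},
  {"dx": 10, "dy": 5, "dz": -112, "yaw": 0},
  {"dx": 40, "dy": 21, "dz": -120, "yaw": 0},
  {"dx": 80, "dy": 42, "dz": -120, "yaw": 0},
  {"dx": 120, "dy": 64, "dz": -120, "yaw": 0},
  {"dx": 160, "dy": 85, "dz": -120, "yaw": 0},
  {"dx": 190, "dy": 101, "dz": -120, "yaw": 0},
  {"dx": 209, "dy": 111, "dz": -120, "yaw": 0},
  {"dx": 209, "dy": 111, "dz": -120, "yaw": 0},
  {"dx": 209, "dy": 111, "dz": -120, "yaw": 0},
])

```text
t: 10.7
ee_pos: [0.4564, -0.0176, 0.2154]
ee_rot: [0.0, 0.435, 0.9, -0.001]
contact_force: [-0.6, -0.6, -0.4]
grip_width: 0.242
gripper_force: 24.7
```

```bash
python3 w.py tin1 old_bulb_flange:.16,tin:0
python3 - <<'E'
from h import *
s=readout.state(); Rt=q2R(s["ee_rot"]); P=np.load("tin1P.npy"); Q=(P-s["ee_pos"])@Rt*1000; Q=Q.reshape(-1,3)
for b in range(-90,45,8):
    q=Q[(Q[:,2]>=b)&(Q[:,2]<b+8)&(np.abs(Q[:,0])<50)&(np.abs(Q[:,1])<70)]
    if len(q)>3: print(b,q[:,:2].min(0).round(),q[:,:2].max(0).round(),len(q))
q=P[(np.abs(P[...,2]-.110)<.004)&(np.hypot(P[...,0]-.457,P[...,1]+.015)<.07)]; print(len(q),cv2.minEnclosingCircle((q[:,:2]*1000).astype(np.float32)), cv2.fitEllipse((q[:,:2]*1000).astype(np.float32)))
E
```

```text
10.7 [ 0.4564 -0.0176  0.2154] [ 3.000e-04  4.353e-01  9.003e-01 -7.000e-04] [-0.62 -0.63 -0.4 ] 0.241646604778233
old_bulb_flange []
tin [([257.6, 160.2], [0.455, -0.0128, 0.0], 0.96), ([113.0, 186.7], [0.321, -0.1656, 0.0], 0.56)]
-90 [-13. -59.] [19. 58.] 6886
-82 [-13. -56.] [18. 53.] 3663
-74 [-13. -51.] [13. 50.] 4536
-66 [-12. -46.] [15. 45.] 2709
-58 [ -8. -42.] [14. 40.] 1065
-50 [-11. -25.] [12. 23.] 800
-42 [-11. -25.] [12. 23.] 880
-34 [-11. -25.] [12. 23.] 1464
-26 [-11. -25.] [12. 23.] 711
-18 [  3. -23.] [12. 21.] 322
-10 [-17. -21.] [27. 25.] 1499
30 [ 6. -3.] [9. 5.] 31
38 [ 5. -3.] [9. 6.] 22
1146 ((456.27978515625, -15.448472023010254), 51.24853515625) ((455.8775329589844, -15.177206039428711), (97.47175598144531, 97.54978942871094), 129.9591064453125)
```

View pics/tin1.png

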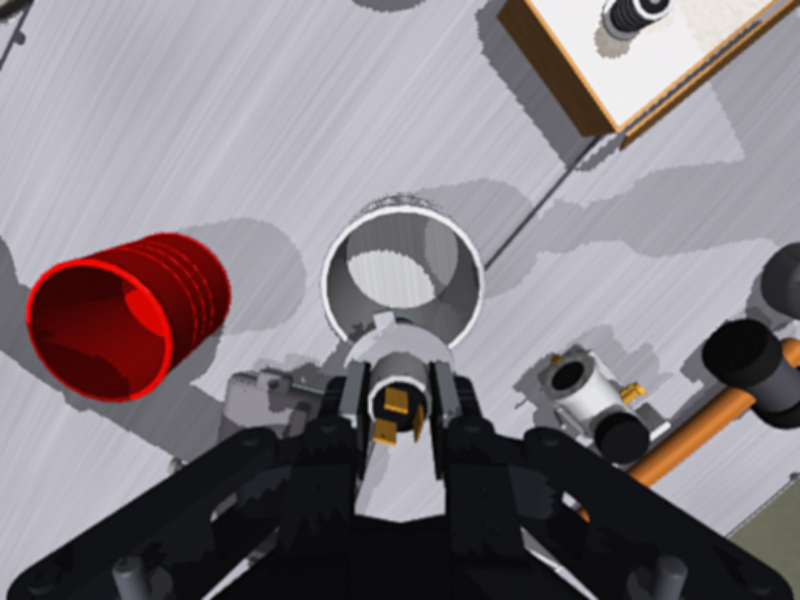

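Run:
```python
from h import *
P=np.load("tin1P.npy"); Rt=q2R([3e-4,.4353,.9003,-7e-4]); Q=((P-[.4564,-.0176,.2154])@Rt*1000).reshape(-1,3)
for b in range(-66,-44,2):
    q=Q[(Q[:,2]>=b)&(Q[:,2]<b+2)&(np.abs(Q[:,0])<50)&(np.abs(Q[:,1])<70)]; r=np.hypot(q[:,0],q[:,1])
    print(b,q[:,:2].min(0).round(),q[:,:2].max(0).round(),len(q),r.max().round(1))
q=Q[(np.hypot(Q[:,0],Q[:,1])<28)&(Q[:,2]>-12)&(Q[:,2]<0)&(np.hypot(Q[:,0],Q[:,1])>13)]; print("flange z",np.median(q[:,2]),len(q),q.mean(0))
# tilt
A=np.c_[q[:,:2],np.ones(len(q))]; print(np.linalg.lstsq(A,q[:,2],rcond=None)[0])
```

```text
-66 [-12. -46.] [15. 45.] 1211 47.3
-64 [-12. -45.] [14. 43.] 673 46.4
-62 [ -8. -44.] [14. 43.] 511 45.3
-60 [ -8. -43.] [14. 41.] 396 44.3
-58 [ -8. -42.] [14. 40.] 487 43.4
-56 [ -8. -40.] [14. 37.] 330 41.5
-54 [ -6. -32.] [14. 31.] 177 33.0
-52 [ -6. -27.] [13. 27.] 107 28.2
-50 [-10. -23.] [12. 20.] 352 25.5
-48 [-11. -18.] [12. 16.] 223 20.9
-46 [-11. -18.] [12. 16.] 114 20.7
flange z -6.063885185368712 1259 [14.74779427 -1.2484139  -5.9842767 ]
[ 1.65009832e-02  4.02628164e-03 -6.22260334e+00]
```

Emit:
move_arm([
  {"dx": 2, "dy": 2, "dz": 15, "yaw": 0},
  {"dx": 2, "dy": 2, "dz": 40, "yaw": 0},
  {"dx": 2, "dy": 2, "dz": 70, "yaw": 0},
  {"dx": 2, "dy": 2, "dz": 100, "yaw": 0},
  {"dx": 2, "dy": 2, "dz": 125, "yaw": 0},
  {"dx": 2, "dy": 2, "dz": 143, "yaw": 0},
  {"dx": 2, "dy": 2, "dz": 153, "yaw": 0},
  {"dx": 2, "dy": 2, "dz": 158, "yaw": 0},
  {"dx": 2, "dy": 2, "dz": 160, "yaw": 0},
  {"dx": 2, "dy": 2, "dz": 160, "yaw": 0},
  {"dx": 2, "dy": 2, "dz": 160, "yaw": 0},
])

```text
t: 12.22
ee_pos: [0.4573, -0.0127, 0.0557]
ee_rot: [0.001, 0.434, 0.901, 0.0]
contact_force: [0.5, -0.8, 0.1]
grip_width: 0.243
gripper_force: 24.7
```

Emit:
move_arm([
  {"dx": -1, "dy": -2, "dz": 0, "yaw": 0},
  {"dx": -1, "dy": -2, "dz": 1, "yaw": 0},
  {"dx": -1, "dy": -2, "dz": 1.5, "yaw": 0},
  {"dx": -1, "dy": -2, "dz": 2, "yaw": 0},
  {"dx": -1, "dy": -2, "dz": 2, "yaw": 0},
  {"dx": -1, "dy": -2, "dz": 2, "yaw": 0},
])

```text
t: 12.98
ee_pos: [0.4559, -0.0147, 0.0532]
ee_rot: [0.0, 0.434, 0.901, 0.0]
contact_force: [0.7, -0.6, -0.1]
grip_width: 0.243
gripper_force: 24.7
```

Emit:
move_arm([
  {"dx": 0, "dy": 0, "dz": 0.5, "yaw": 0},
  {"dx": 0, "dy": 0, "dz": 1, "yaw": 0},
  {"dx": 0, "dy": 0, "dz": 1.5, "yaw": 0},
  {"dx": 0, "dy": 0, "dz": 1.5, "yaw": 0},
])

```text
t: 13.48
ee_pos: [0.4559, -0.0147, 0.0517]
ee_rot: [-0.0, 0.434, 0.901, -0.0]
contact_force: [0.3, -0.4, -0.1]
grip_width: 0.242
gripper_force: 24.7
```

Emit:
move_arm([
  {"dx": 0, "dy": 0, "dz": 0.5, "yaw": 0},
  {"dx": 0, "dy": 0, "dz": 1, "yaw": 0},
  {"dx": 0, "dy": 0, "dz": 1.5, "yaw": 0},
  {"dx": 0, "dy": 0, "dz": 1.5, "yaw": 0},
])

```text
t: 13.98
ee_pos: [0.4566, -0.0151, 0.0512]
ee_rot: [0.001, 0.434, 0.901, 0.0]
contact_force: [-1.0, -0.6, 7.3]
grip_width: 0.243
gripper_force: 25.5
```

Emit:
move_arm([
  {"dx": 0, "dy": 0, "dz": -0.7, "yaw": 0},
  {"dx": 0, "dy": 0, "dz": -0.7, "yaw": 0},
])

```text
t: 14.22
ee_pos: [0.4563, -0.0148, 0.0513]
ee_rot: [0.0, 0.434, 0.901, 0.0]
contact_force: [-1.1, -0.4, 4.8]
grip_width: 0.241
gripper_force: 25.1
```

Emit:
move_arm([
  {"dx": 0, "dy": 0, "dz": 0, "yaw": 0},
  {"dx": 0, "dy": 0, "dz": 0, "yaw": 0},
  {"dx": 0, "dy": 0, "dz": 0, "yaw": 0},
  {"dx": 0, "dy": 0, "dz": 0, "yaw": 0},
], gripper=0.38)

```text
t: 14.72
ee_pos: [0.4557, -0.0147, 0.0507]
ee_rot: [-0.0, 0.434, 0.901, -0.0]
contact_force: [0.7, -0.5, -0.1]
grip_width: 0.314
gripper_force: 0.0
```

Released; lift slowly and check the tin.

Emit:
move_arm([
  {"dx": 0, "dy": 0, "dz": -5, "yaw": 0},
  {"dx": 0, "dy": 0, "dz": -12, "yaw": 0},
  {"dx": 0, "dy": 0, "dz": -22, "yaw": 0},
  {"dx": 0, "dy": 0, "dz": -35, "yaw": 0},
  {"dx": 0, "dy": 0, "dz": -60, "yaw": 0},
  {"dx": 0, "dy": 0, "dz": -100, "yaw": 0},
  {"dx": 0, "dy": 0, "dz": -140, "yaw": 0},
  {"dx": 0, "dy": 0, "dz": -165, "yaw": 0},
  {"dx": 0, "dy": 0, "dz": -168, "yaw": 0},
  {"dx": 0, "dy": 0, "dz": -168, "yaw": 0},
])

```text
t: 15.98
ee_pos: [0.4554, -0.0147, 0.2186]
ee_rot: [-0.0, 0.434, 0.901, -0.0]
contact_force: [0.6, 0.0, -0.5]
grip_width: 0.313
gripper_force: 0.0
```

```bash
python3 w.py tin2 old_bulb:.006
python3 - <<'E'
from h import *
z=np.load("tin2.npz"); t=optics.grab_frame("top")[0]
a=cv2.resize(z["I"][110:260,180:340],(480,450)); b=cv2.resize(t[180:240,230:290],(300,300)); b=cv2.copyMakeBorder(b,0,150,0,0,cv2.BORDER_CONSTANT)
cv2.imwrite("pics/tin2c.png",np.hstack([a,b])[...,::-1])
E
```

```text
15.975 [ 0.4554 -0.0147  0.2186] [-3.000e-04  4.342e-01  9.008e-01 -1.000e-04] [ 0.6   0.   -0.55] 0.31289275214635304
old_bulb [([257.6, 166.9], [0.4592, -0.0161, 0.006], 0.73), ([503.9, 179.9], [0.7436, 0.1895, 0.006], 0.21)]
```

View pics/tin2c.png

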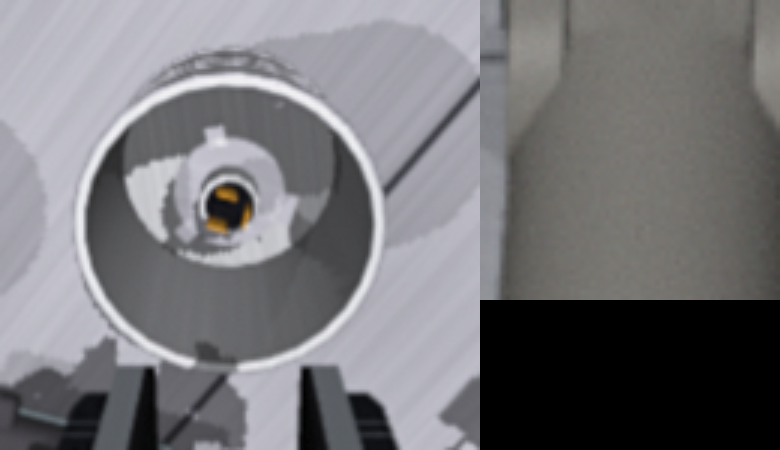

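Emit:
move_arm([
  {"dx": 20, "dy": 18, "dz": 0, "yaw": -5},
  {"dx": 50, "dy": 47, "dz": 0, "yaw": -10},
  {"dx": 85, "dy": 80, "dz": 0, "yaw": -15},
  {"dx": 120, "dy": 113, "dz": 0, "yaw": -21},
  {"dx": 155, "dy": 146, "dz": 0, "yaw": -27},
  {"dx": 190, "dy": 178, "dz": 0, "yaw": -33},
  {"dx": 215, "dy": 202, "dz": 0, "yaw": -38},
  {"dx": 229, "dy": 215, "dz": 0, "yaw": -40.5},
  {"dx": 232, "dy": 218, "dz": 0, "yaw": -40.5},
  {"dx": 232, "dy": 218, "dz": 0, "yaw": -40.5},
  {"dx": 232, "dy": 218, "dz": 0, "yaw": -40.5},
], gripper=-0.4)

```text
t: 17.5
ee_pos: [0.4824, 0.3007, 0.2191]
ee_rot: [0.0, 0.097, 0.995, -0.0]
contact_force: [-0.5, 0.6, -0.1]
grip_width: 0.695
gripper_force: 0.0
```

```bash
python3 w.py led3 led_bulb:.012,led_tab:.0615
python3 - <<'E'
from h import *
P=np.load("led3P.npy"); d=np.hypot(P[...,0]-.481,P[...,1]-.302)<.035
q=P[d&(P[...,2]>.1)&(P[...,2]<.15)]; print(cv2.minAreaRect((q[:,:2]*1000).astype(np.float32)),q.max(0)[2])
s=readout.state(); R_=q2R(s["ee_rot"]); Q=(P-s["ee_pos"])@R_*1000
q=Q[(np.abs(Q[...,0]-10.8)<1)&(Q[...,2]>-60)&(Q[...,2]<20)]; print("tip z",np.percentile(q[:,2],99) if len(q) else None, np.abs(q[:,1]).min() if len(q) else None); print(np.degrees(np.arctan2(R_[1,1],R_[0,1])))
E
```

```text
17.5 [0.4824 0.3007 0.2191] [ 2.000e-04  9.710e-02  9.953e-01 -4.000e-04] [-0.52  0.63 -0.11] 0.6951637289053787
led_bulb []
led_tab []
((481.3091125488281, 302.4225158691406), (30.062358856201172, 38.533424377441406), 79.36064147949219) 0.10938226763297437
tip z -20.016627287950406 28.310867027323543
78.92037645713222
```

Emit:
move_arm([
  {"dx": 1.4, "dy": 1.5, "dz": 20, "yaw": 0},
  {"dx": 1.4, "dy": 1.5, "dz": 60, "yaw": 0},
  {"dx": 1.4, "dy": 1.5, "dz": 100, "yaw": 0},
  {"dx": 1.4, "dy": 1.5, "dz": 135, "yaw": 0},
  {"dx": 1.4, "dy": 1.5, "dz": 152, "yaw": 0},
  {"dx": 1.4, "dy": 1.5, "dz": 160, "yaw": 0},
  {"dx": 1.4, "dy": 1.5, "dz": 161, "yaw": 0},
  {"dx": 1.4, "dy": 1.5, "dz": 161, "yaw": 0},
  {"dx": 1.4, "dy": 1.5, "dz": 161, "yaw": 0},
])

```text
t: 18.77
ee_pos: [0.4816, 0.3048, 0.059]
ee_rot: [0.001, 0.096, 0.995, 0.001]
contact_force: [-0.5, 0.3, -0.4]
grip_width: 0.701
gripper_force: 0.0
```

Emit:
move_arm([
  {"dx": 0, "dy": 0, "dz": 0, "yaw": 0},
  {"dx": 0, "dy": 0, "dz": 0, "yaw": 0},
  {"dx": 0, "dy": 0, "dz": 0, "yaw": 0},
  {"dx": 0, "dy": 0, "dz": 0, "yaw": 0},
  {"dx": 0, "dy": 0, "dz": 0, "yaw": 0},
  {"dx": 0, "dy": 0, "dz": 0, "yaw": 0},
  {"dx": 0, "dy": 0, "dz": 0, "yaw": 0},
], gripper=1, grip_force=40)

```text
t: 19.65
ee_pos: [0.4811, 0.3045, 0.0583]
ee_rot: [0.0, 0.096, 0.995, 0.0]
contact_force: [0.1, -0.1, 4.8]
grip_width: 0.345
gripper_force: 40.6
```

Emit:
move_arm([
  {"dx": 0, "dy": 0, "dz": -5, "yaw": 0},
  {"dx": 0, "dy": 0, "dz": -20, "yaw": 0},
  {"dx": 0, "dy": 0, "dz": -45, "yaw": 0},
  {"dx": 0, "dy": 0, "dz": -80, "yaw": 0},
  {"dx": 0, "dy": 0, "dz": -115, "yaw": 0},
  {"dx": 0, "dy": 0, "dz": -145, "yaw": 0},
  {"dx": 0, "dy": 0, "dz": -165, "yaw": 0},
  {"dx": 0, "dy": 0, "dz": -170, "yaw": 0},
  {"dx": 0, "dy": 0, "dz": -170, "yaw": 0},
])

```text
t: 20.78
ee_pos: [0.4806, 0.3041, 0.2277]
ee_rot: [-0.0, 0.096, 0.995, -0.0]
contact_force: [-0.1, -0.0, -1.3]
grip_width: 0.346
gripper_force: 40.1
```

Emit:
move_arm([
  {"dx": -3, "dy": -13, "dz": 0, "yaw": 0},
  {"dx": -9, "dy": -40, "dz": 0, "yaw": -3},
  {"dx": -18, "dy": -80, "dz": 0, "yaw": -6},
  {"dx": -28, "dy": -122, "dz": 0, "yaw": -9},
  {"dx": -38, "dy": -165, "dz": 0, "yaw": -12},
  {"dx": -48, "dy": -208, "dz": 0, "yaw": -15},
  {"dx": -58, "dy": -252, "dz": 0, "yaw": -18},
  {"dx": -68, "dy": -295, "dz": 0, "yaw": -21},
  {"dx": -78, "dy": -338, "dz": 0, "yaw": -24},
  {"dx": -88, "dy": -382, "dz": 0, "yaw": -27},
  {"dx": -98, "dy": -425, "dz": 0, "yaw": -30},
  {"dx": -107, "dy": -464, "dz": 0, "yaw": -33},
  {"dx": -115, "dy": -498, "dz": 0, "yaw": -33},
  {"dx": -121, "dy": -524, "dz": 0, "yaw": -33},
  {"dx": -124, "dy": -538, "dz": 0, "yaw": -33},
  {"dx": -124, "dy": -538, "dz": 0, "yaw": -33},
  {"dx": -124, "dy": -538, "dz": 0, "yaw": -33},
])

```text
t: 22.9
ee_pos: [0.5003, -0.2457, 0.2276]
ee_rot: [-0.0, -0.192, 0.981, 0.001]
contact_force: [-0.2, -0.1, -1.1]
grip_width: 0.343
gripper_force: 40.0
```

```bash
python3 w.py fin1 led_tab:.22
python3 - <<'E'
from h import *
s=readout.state(); Rt=q2R(s["ee_rot"]); P=np.load("fin1P.npy"); print("tool y deg",np.degrees(np.arctan2(Rt[1,1],Rt[0,1])))
d=np.hypot(P[...,0]-s["ee_pos"][0],P[...,1]-s["ee_pos"][1])
Q=((P-s["ee_pos"])@Rt*1000)
for b in range(-40,60,5):
    q=Q[(Q[...,2]>=b)&(Q[...,2]<b+5)&(d<.045)]
    if len(q)>3: print(b,len(q),q.min(0).round(1),q.max(0).round(1))
E
```

```text
22.9 [ 0.5003 -0.2457  0.2276] [-0.000e+00 -1.920e-01  9.814e-01  9.000e-04] [-0.18 -0.1  -1.08] 0.3431165900296636
led_tab [([253.7, 180.9], [0.4696, -0.2595, 0.22], 0.47)]
tool y deg 112.18008625606004
-40 584 [  6.9 -28.6 -40. ] [ 19.4  28.3 -35. ]
-35 514 [  7.2 -28.6 -35. ] [ 19.4  28.6 -30. ]
-30 467 [  7.2 -28.6 -30. ] [ 19.3  28.4 -25. ]
-25 414 [  7.3 -28.4 -25. ] [ 19.5  28.3 -20. ]
-20 331 [  7.  -27.3 -20. ] [ 19.4  27.1 -15. ]
-15 162 [ 10.9 -21.4 -15. ] [ 19.2  21.4 -10.1]
-5 696 [  6.  -24.5  -5. ] [20.9 24.1 -0. ]
0 12 [ 10.3 -23.9   0. ] [20.3 23.3  1.1]
35 27 [ 5.6 -4.7 35.6] [ 8.2  5.4 40. ]
40 9 [ 5.2 -5.5 40.2] [ 7.7  3.2 42. ]
```

View pics/fin1.png

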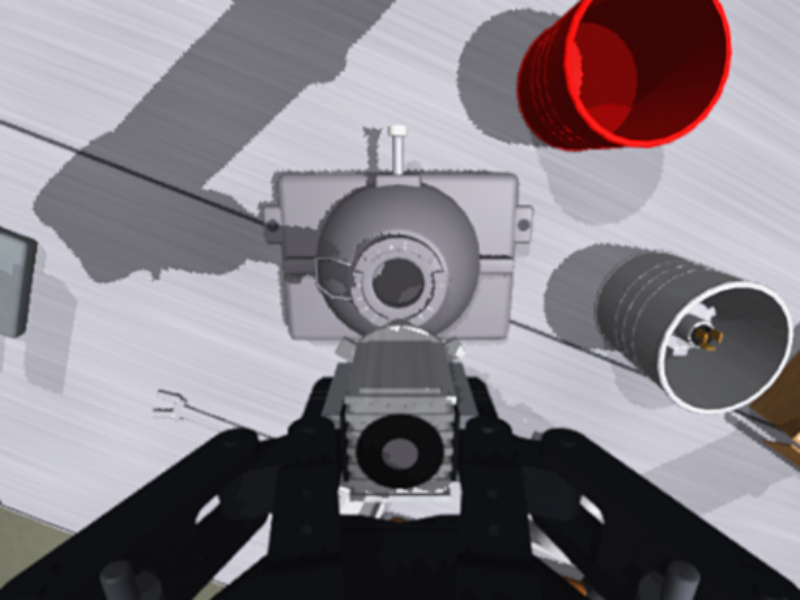

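Run:
```python
from h import *
s=readout.state(); Rt=q2R(s["ee_rot"]); P=np.load("fin1P.npy"); Q=((P-s["ee_pos"])@Rt*1000)
r=np.hypot(Q[...,0],Q[...,1])
q=Q[(r>14)&(r<28)&(np.abs(Q[...,2]+2)<5)&(Q[...,0]>8)]; print("flange z",np.percentile(q[:,2],[10,50,90]),np.linalg.lstsq(np.c_[q[:,:2],np.ones(len(q))],q[:,2],rcond=None)[0])
h=Q[(Q[...,2]<-20)&(Q[...,2]>-45)&(np.abs(Q[...,1])<14.0)&(Q[...,0]>14)]; print("sink front: x vs y slope",np.polyfit(h[:,1],h[:,0],1),np.polyfit(h[:,2],h[:,0],1))
d=np.hypot(P[...,0]-.5005,P[...,1]+.247)
for lo,hi,rr in((.03,.04,.13),(.1005,.106,.04)):
    q=P[(d<rr)&(P[...,2]>lo)&(P[...,2]<hi)]; print(lo,len(q),cv2.minAreaRect((q[:,:2]*1000).astype(np.float32)),np.median(q[:,2]))
# ring outer circle fit using points of lip; hole circle from boundary between seat and deep
a=np.linspace(0,2*np.pi,72); m=optics.camera_model("wrist")
q=P[(d<.034)&(P[...,2]>.1008)&(P[...,2]<.106)][:,:2]*1000
from scipy.optimize import least_squares
ang=lambda c:np.degrees(np.arctan2(q[:,1]-c[1],q[:,0]-c[0]))
c=np.array([500.4,-247.]); A=ang(c); R_=np.hypot(*(q-c).T); E=[q[(A>=b)&(A<b+6)][np.argmax(R_[(A>=b)&(A<b+6)])] for b in range(-180,180,6) if ((A>=b)&(A<b+6)).sum()>5]
E=np.array(E); f=least_squares(lambda p:np.hypot(E[:,0]-p[0],E[:,1]-p[1])-p[2],[500,-247,31],loss="soft_l1"); print("lip outer",f.x,len(E))
s2=P[(d<.034)&(P[...,2]>.09)][:,:2]*1000; A=np.degrees(np.arctan2(s2[:,1]-c[1],s2[:,0]-c[0])); R_=np.hypot(*(s2-c).T)
E=np.array([s2[(A>=b)&(A<b+6)][np.argmin(R_[(A>=b)&(A<b+6)])] for b in range(-180,180,6) if ((A>=b)&(A<b+6)).sum()>5]); f=least_squares(lambda p:np.hypot(E[:,0]-p[0],E[:,1]-p[1])-p[2],[500,-247,17],loss="soft_l1"); print("hole",f.x,len(E))
```

```text
flange z [-3.92366286 -3.1222247  -1.50220367] [ 3.91003139e-02  4.42215901e-04 -3.50552177e+00]
sink front: x vs y slope [4.02465225e-04 1.84219722e+01] [5.88585182e-04 1.84418008e+01]
0.03 7594 ((499.8486022949219, -247.32228088378906), (136.86279296875, 212.0878448486328), 22.09187889099121) 0.034530723429960164
0.1005 936 ((498.98046875, -247.39291381835938), (59.05106735229492, 62.19837951660156), 22.53736114501953) 0.10278097986149626
lip outer [ 500.46857725 -246.87924299   30.98854815] 48
hole [ 500.11329922 -246.84966635    1.72438869] 60
```

Emit:
move_arm([
  {"dx": 0.7, "dy": -1, "dz": 8, "yaw": 0},
  {"dx": 0.7, "dy": -1, "dz": 20, "yaw": 0},
  {"dx": 0.7, "dy": -1, "dz": 34, "yaw": 0},
  {"dx": 0.7, "dy": -1, "dz": 46, "yaw": 0},
  {"dx": 0.7, "dy": -1, "dz": 56, "yaw": 0},
  {"dx": 0.7, "dy": -1, "dz": 62, "yaw": 0},
  {"dx": 0.7, "dy": -1, "dz": 65, "yaw": 0},
  {"dx": 0.7, "dy": -1, "dz": 66.5, "yaw": 0},
  {"dx": 0.7, "dy": -1, "dz": 66.5, "yaw": 0},
  {"dx": 0.7, "dy": -1, "dz": 66.5, "yaw": 0},
  {"dx": 0.7, "dy": -1, "dz": 66.5, "yaw": 0},
])

```text
t: 24.38
ee_pos: [0.5001, -0.2487, 0.1617]
ee_rot: [0.0, -0.191, 0.982, -0.0]
contact_force: [0.2, 0.2, -0.6]
grip_width: 0.347
gripper_force: 40.0
```

```bash
cat > f.py <<'E'
from h import *
E=[];N=[];F=[]
for i in range(8):
    I,D=optics.grab_frame("wrist" if i<6 else "side"); s=readout.state(); Rt=q2R(s["ee_rot"]); E.append(s["ee_pos"]); F.append(np.degrees(np.arctan2(Rt[1,1],Rt[0,1])))
    if i<6:
        P=cloud(optics.camera_model("wrist"),D); Q=(P-s["ee_pos"])@Rt*1000; r=np.hypot(Q[...,0],Q[...,1])
        q=Q[(r>14)&(r<21)&(np.abs(Q[...,2]+2)<5)&(Q[...,0]>8)]; h=Q[(Q[...,2]<-20)&(Q[...,2]>-45)&(np.abs(Q[...,1])<14)&(Q[...,0]>14)]
        n=Q[(Q[...,2]>10)&(Q[...,2]<50)&(r<11)]
        fl=P[(np.hypot(P[...,0]-.5003,P[...,1]+.2469)<.034)&(P[...,2]>.1008)&(P[...,2]<.106)]
        N.append([np.median(q[:,2]),np.median(h[:,0]),n[:,2].max() if len(n) else np.nan,fl[:,2].mean() if len(fl) else np.nan])
    else: cv2.imwrite("pics/fs.png",I[...,::-1])
print(np.mean(E,0),np.std(E,0),np.mean(F)); print(np.nanmean(N,0)); print(s["t"],s["contact_force"],s["joint_positions"].round(2))
m=optics.camera_model("side"); u,v=proj(m,[.5,-.247,.13])[0].astype(int)
cv2.imwrite("pics/fs.png",cv2.resize(I[v-45:v+35,u-50:u+50][...,::-1],None,fx=7,fy=7,interpolation=cv2.INTER_CUBIC))
E
python3 f.py
```

```text
[ 0.49994288 -0.24868356  0.16147425] [4.51243982e-05 1.90490925e-05 6.49027439e-05] 112.03165535430658
[-3.25299982 18.40439889 41.94037754  0.10270616]
24.775 [-0.58840842  0.05098042 -1.01510913] [ 0.08  0.39  0.47  1.59 -0.18  1.2   2.55]
```

View pics/fs.png

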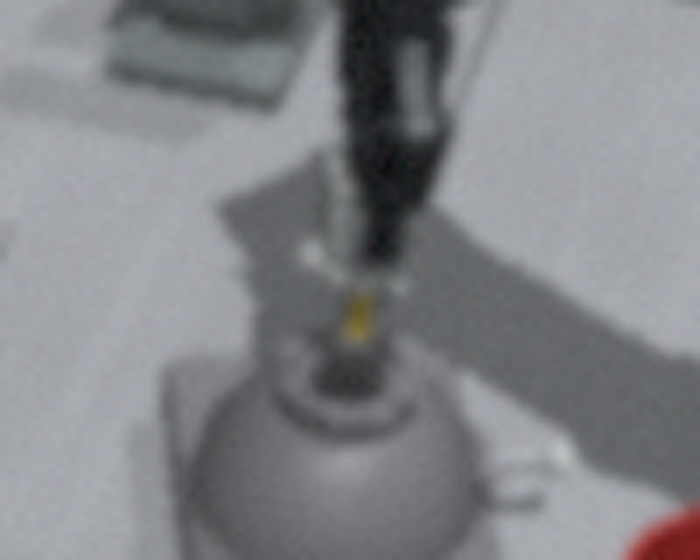

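```bash
cat > g.py <<'E'
from h import *
from scipy.optimize import least_squares
for k in range(2):
    I,D=optics.grab_frame("wrist"); m=optics.camera_model("wrist"); s=readout.state(); Rt=q2R(s["ee_rot"]); P=cloud(m,D)
    Q=(P-s["ee_pos"])@Rt*1000
    def edge(sel,c,rad,lo,hi):
        q=Q[sel][:,:2]; A=np.degrees(np.arctan2(q[:,1]-c[1],q[:,0]-c[0])); r=np.hypot(*(q-c).T)
        E=np.array([q[(A>=b)&(A<b+5)][np.argmax(r[(A>=b)&(A<b+5)])] for b in range(lo,hi,5) if ((A>=b)&(A<b+5)).sum()>3])
        f=least_squares(lambda p:np.hypot(E[:,0]-p[0],E[:,1]-p[1])-rad,c,loss="soft_l1"); return f.x.round(2),len(E),np.median(abs(f.fun)).round(2)
    r=np.hypot(Q[...,0],Q[...,1]); z=P[...,2]
    print("lip(tool)",edge((z>.1008)&(z<.106)&(r<38),[0.,0.],31,-85,85))
    print("flange(tool)",edge((np.abs(Q[...,2]+3)<3)&(r<21.8),[0.,0.],21,-35,35))
    n=Q[(Q[...,2]>15)&(Q[...,2]<50)&(r<12)&(z>.108)]
    f=least_squares(lambda p:np.hypot(n[:,0]-p[0],n[:,1]-p[1])-8,[0,0],loss="soft_l1"); print("nose",f.x.round(2),len(n),n[:,2].max())
    b=(z>.03)&(z<.04)&(np.hypot(P[...,0]-.5,P[...,1]+.247)<.13); print("rim",cv2.minAreaRect((P[b][:,:2]*1000).astype(np.float32)), s["ee_pos"].round(4))
E
python3 g.py
```

```text
lip(tool) (array([-1.11,  1.39]), 27, np.float64(0.1))
flange(tool) (array([-0.32,  0.04]), 14, np.float64(0.09))
nose [-0.63 -0.08] 35 42.913561684434534
rim ((499.4702453613281, -247.29168701171875), (136.99017333984375, 213.40274047851562), 22.33965492248535) [ 0.4999 -0.2487  0.1614]
lip(tool) (array([-1.14,  1.48]), 27, np.float64(0.12))
flange(tool) (array([-0.26,  0.13]), 14, np.float64(0.1))
nose [-0.65 -0.08] 36 42.31509736823521
rim ((499.45538330078125, -247.3531036376953), (137.023681640625, 213.4390411376953), 22.536073684692383) [ 0.4999 -0.2487  0.1614]
```

Emit:
move_arm([
  {"dx": -0.4, "dy": 0.7, "dz": 0.3, "yaw": -0.3},
  {"dx": -0.7, "dy": 1.4, "dz": 0.6, "yaw": -0.3},
  {"dx": -0.7, "dy": 1.4, "dz": 0.6, "yaw": -0.3},
  {"dx": -0.7, "dy": 1.4, "dz": 0.6, "yaw": -0.3},
  {"dx": -0.7, "dy": 1.4, "dz": 0.6, "yaw": -0.3},
  {"dx": -0.7, "dy": 1.4, "dz": 0.6, "yaw": -0.3},
])

```text
t: 25.62
ee_pos: [0.5, -0.2471, 0.1608]
ee_rot: [0.0, -0.194, 0.981, -0.0]
contact_force: [0.1, 0.6, -1.6]
grip_width: 0.348
gripper_force: 40.0
```

```bash
python3 g.py
```

```text
lip(tool) (array([-0.45,  0.04]), 26, np.float64(0.12))
flange(tool) (array([-0.34, -0.  ]), 14, np.float64(0.08))
nose [-0.62  0.03] 35 41.877762185546594
rim ((499.14996337890625, -247.31561279296875), (136.48876953125, 213.70693969726562), 22.457069396972656) [ 0.5    -0.2472  0.1608]
lip(tool) (array([-0.43,  0.01]), 26, np.float64(0.11))
flange(tool) (array([-0.34, -0.  ]), 14, np.float64(0.07))
nose [-0.55 -0.12] 36 41.80301558097747
rim ((499.46246337890625, -247.4785919189453), (136.6765594482422, 213.54531860351562), 22.373489379882812) [ 0.5    -0.2471  0.1608]
```

Centred to within about 0.3 mm, aligned and still; I hand it in.

```bash
python3 -c "
from h import *
s=readout.state();print(abs(s['qvel']).max());print(robot.close_job())"
```

```text
0.0023144323189797445
the job is handed in; nothing more can be done
None
```

The job is handed in at about 26 s: the old bulb stands upright in the grey tin, and the LED bulb is held still and upright about 1 cm above the socket. By the last wrist-camera check it is centred to about 0.3 mm, with its wide tab over the wide notch. No verdict came back.

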